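# Pack the fish box and the seasoning caddy

### The job

Make up two kits for a trip from the stock on the worktop. Fish kit: lift the tray of the red box up and back, lay the flat rectangular tin in the compartment underneath, lower the tray fully down again, and put the lemon in the tray. Seasoning kit: in the wooden caddy put the garlic in the cork-floored cell and stand the red-capped spice jar upright in the black-floored cell; leave the tomato and the salt shaker where they are.

Things in the scene. Friction and masses are not known exactly. Their poses are not given: they have to be found in the camera images.
- tin: loose flat rectangular tin, green sides and silver top, 63 (x) x 107 (y) x 26 (z) mm, about 0.1 to 0.3 kg. Origin at the centre of its underside, z up.
- lemon: loose yellow lemon, 71 mm long (x) by 53 (y) by 51 mm high. Origin at the centre of its underside as it lies at the start (it turns with the lemon if that rolls).
- garlic: loose pale garlic bulb, 53 mm across and 53 mm high, narrow at the top. Origin at the centre of its underside at the start.
- spice_jar: loose standing glass spice jar with a red cap, 106 mm high, body 42 mm and cap (above 85 mm) 45 mm in diameter. Origin at the centre of its underside, z up.
- tomato: red tomato, 69 mm across, 71 mm high; not part of any kit, stays where it is. Origin under its centre.
- salt: standing grey-topped salt shaker, 44 mm in diameter, 90 mm high; not part of any kit, stays where it is. Origin under its centre.
- fish_box: fixed red open box, outside 140 (x) x 150 (y) x 50 mm high, walls and floor 5 mm thick; inside 130 x 140 mm, 45 mm deep. At the start its white tray, on steel side arms, covers it. Origin at the centre of its underside, x towards the side to which the tray swings open (away from the robot), z up.
- tray: white tray, 140 (x) x 150 (y) x 24 mm, always level, axes as the box. Origin straight below the black knob, 53 mm in front (-x) of the tray's middle, 12 mm above its underside; tray down: at (-53, 0, 66) mm in the box's frame. Knob: upright 18 mm cylinder, z = 12 to 50 mm. Behind it the open cell: x 15 to 119, y -71 to 71, floor z = -8, walls up to 12 mm.
- tray_arm (a joint): swing of the tray's arms, rad: 0 tray down, 2.27 open, tray behind the box. At q the tray's origin is at x = 22 + 83 sin(q - 1.134), z = 31 + 83 cos(q - 1.134) mm in the box's frame (y = 0). Pull the knob along this arc without turning it, about 3 N. Past the top (q = 1.134) its weight takes it to the end of travel either way, where it stays.
- caddy: fixed low wooden caddy, 130 (x) x 190 (y) mm, walls 28 mm high and 5 mm thick, a 5 mm partition in the middle. Origin at the centre of its underside, z up. Two cells, each 120 (x) x 87 (y) mm, centred 46 mm from the origin: on the +y side the cork-floored cell, on the -y side the black-floored one; floors 7 mm above the underside.
Things that resemble listed ones, but are neither listed nor needed, are in the scene too. Leave any blue or purple look-alike of the tin alone.

How it is judged:
By the outcome, as a careful person would: the job done as asked, in the order asked, and still so for the second after the job is handed in, with the robot touching nothing.
It also fails if it takes over 131 s, if anything falls off the work surface, if the arm or the gripper's body presses on something with over 40 N, if the wrist force passes 120 N, or if a joint passes its speed limit or range.

### The arm

A 6-joint arm with a two-finger parallel gripper is mounted at the origin on a cart in front of the work surface, level with it; the furniture and walls round the work are solid. World frame = base frame: x ahead of the robot, y to its left, z up, the work surface at z = 0. Lengths are in m, angles in rad, forces in N, time in s.
With the tool pointing down it reaches from about 0.35 to 0.775 m from the base axis. Payload 7.3 kg.
Tool frame: the origin (TCP) lies between the finger pads; the fingertips stand 17 mm ahead of it and the grasp point (between the pads) lies 2 mm behind it; z points along the fingers, y is the line along which they close (so a half turn about z gives the same grasp; the last joint's range is limited). The gripper opens to 92 mm and grips with 3 to 60 N. Pads are 19 mm wide; open, the fingers measure 130 mm over their backs; the gripper's body (75 mm by 190 mm) begins 47 mm behind the grasp point.
Start: joints at [-1.382, 0.342, 1.524, -0, 1.275, -0.146], TCP at [0.173, -0.496, 0.207] pointing down, gripper open.
Joint ranges: [-2.53, 2.53], [-0.77, 2.02], [0.04, 2.7], [-1, 4.14], [0.28, 2.66], [-3.11, 3.11]. Speed limits (rad/s): [2.57, 2.57, 3.14, 3.14, 3.14, 3.14].

### API

Orientations are given as [roll, pitch, yaw] about the fixed x, y, z axes, in that order (R = Rz(yaw) Ry(pitch) Rx(roll)).
In Python, from cell import robot, optics gives the robot as it stands.
- The arm moves only by the tool play_rows, never from a script. Its argument "rows" is a list of rows, each a list of 7 numbers: the shift along the tool's x, y, z in cm, then the turn, a rotation vector about the tool's x, y, z in rad, then the opening, from 0 (shut) to 1 (fully open). In form: [[tx, ty, tz, wx, wy, wz, grip], ...]. A call has 1 to 20 rows; each row is the pose to reach, as a shift and turn from the pose commanded when the call began, along the tool's axes at that moment; what a row does not reach only later rows make up. A row lasts 1/10 s, in which the tool goes at most 50 mm and 8.59 degrees, less where a joint would pass 70% of its speed; a pose out of reach is approached as far as the arm can. A call with a gripper value outside its range is refused whole. The fingers move at their own pace and stop on an object; "squeeze" is the grip in N (left out, the last holds). Time passes only in rows, so rows that repeat a pose let the fingers close. It gives the time, the measured TCP pose, the force, the opening and the grip force at its end, in the units of the state.
- robot.observe(): the state, without advancing time (a new reading comes with each control period).
- optics.read_camera(name): name is "scene" or "top" or "wrist"; returns (picture, depth): 384x512x3 uint8, red, green, blue; 384x512 float32, m along the optical axis (not along the pixel's ray), 0 where there is no reading.
- optics.camera_model(name): a dict with "fx", "fy", "cx", "cy" (pixels), "origin" and "rotation" of the camera in the world; the wrist camera has in their place "tool_from_camera" (4x4, takes a point from camera to tool coordinates, whose origin is the TCP and whose axes are the flange's). Camera axes: x right, y up, looking along -z (the intrinsics and any distortion apply to the point x, -y, -z); pixel columns grow to the right and rows downward; lengths in m; the calibration is good to about 2 mm. A picture is of the moment at which its call begins: read the wrist's pose just before it. camera_model takes no time and is no camera call.
- robot.hand_in(): hands the job in; it is judged then, once.
The state is a dict: "time": time; "qpos": joint angles; "qvel": joint speeds; "joint_efforts": joint torques, N m; "tool_pos": TCP position; "tool_rot": TCP orientation; "contact_force": force on the tool from outside, world axes, zero at the start; "torque": the same for the moment, N m; "opening": finger opening in m; "grip_force": force on a finger pad.
Only numpy, scipy, OpenCV 4.12 (cv2) and the standard library are available. Lean on these libraries where they do the work, as an engineer would, in place of code of your own. Each camera call takes 0.05 s, during which the arm holds its last target. There are 200 camera calls.

## Working session

There is one attempt and no reset: what is moved stays moved. The work goes in short steps, Python scripts to look and compute and a tool call to move; the robot and the scene stay as the last step left them, time stands still between calls to the robot, and variables do not carry over. Pictures are saved under pics/ and viewed, at most 14 in all, crops included, and the job is handed in when it is done.

Besides the shell and the picture viewer there is one more tool, called after "Emit:" as name(argument=value, ...) on one line, values as JSON. play_rows: Moves the arm, as the interface text tells. Its arguments: {"type":"object","properties":{"rows":{"type":"array"},"squeeze":{"type":"number"}},"required":["rows"]}

```bash
ls; mkdir -p pics; cat > h.py <<'E'
import numpy as np, cv2
from cell import robot, optics
from scipy.spatial.transform import Rotation as R
def cam(n):
    s=robot.observe(); m=optics.camera_model(n); p,d=optics.read_camera(n)
    if n=='wrist':
        T=np.eye(4);T[:3,:3]=R.from_euler('xyz',s['tool_rot']).as_matrix();T[:3,3]=s['tool_pos']
        C=T@np.array(m['tool_from_camera'])
        o,r=C[:3,3],C[:3,:3]
    else:o,r=np.array(m['origin']),np.array(m['rotation'])
    return p,d,m,o,r
def cloud(c):
    p,d,m,o,r=c
    v,u=np.mgrid[:d.shape[0],:d.shape[1]]
    P=np.stack([(u-m['cx'])/m['fx']*d,-(v-m['cy'])/m['fy']*d,-d],-1)
    return P@r.T+o
def ray(c,u,v,z):
    p,d,m,o,r=c
    w=r@np.array([(u-m['cx'])/m['fx'],-(v-m['cy'])/m['fy'],-1])
    return o+w*(z-o[2])/w[2]
def save(n,p): cv2.imwrite('pics/'+n,cv2.cvtColor(p,cv2.COLOR_RGB2BGR))
E
python3 - <<'E'
from h import *
for n in ['top','scene']:
    c=cam(n); save(n+'0.png',c[0]); np.savez(n+'0.npz',p=c[0],d=c[1],P=cloud(c)); print({k:np.round(v,3).tolist() if not isinstance(v,str) else v for k,v in c[2].items()})
print(optics.camera_model('wrist')); print(robot.observe())
E
```

```text
picsTraceback (most recent call last):
  File "<stdin>", line 3, in <module>
  File "h.py", line 16, in cloud
    return P@r.T+o
           ~~~~~^~
ValueError: operands could not be broadcast together with shapes (384,512) (3,)
```

View pics/top0.png

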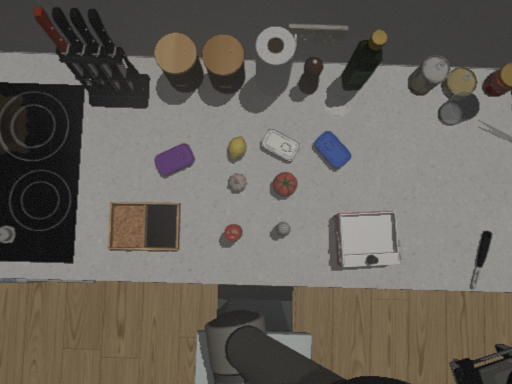

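The top view shows: tin (281,145), lemon (237,147), garlic (237,183), tomato (285,184), jar (233,232), salt (283,229), fish box (367,240) with its knob at (372,260), and caddy (145,227) with cork on the left. The camera rotation is a 3-vector, so I'll convert it.

```bash
python3 - <<'E'
import re
s=open('h.py').read()
s=s.replace("o,r=np.array(m['origin']),np.array(m['rotation'])","o,r=np.array(m['origin']),R.from_euler('xyz',m['rotation']).as_matrix()")
open('h.py','w').write(s)
E
python3 - <<'E'
from h import *
for n in ['top','scene']:
    c=cam(n); save(n+'1.png',c[0]); P=cloud(c); np.savez(n+'0.npz',p=c[0],d=c[1],P=P); print(c[2])
    if n=='top':
        for k,u,v in [('tin',281,145),('lemon',237,147),('garlic',237,183),('tomato',285,184),('jar',233,232),('salt',283,229),('boxc',367,240),('knob',372,260),('caddy',145,227),('table',200,200),('purple',174,159)]: print(k,P[v,u].round(3),c[0][v,u])
print(optics.camera_model('wrist')); print(robot.observe())
E
```

```text
{'fx': 400.50762086150985, 'fy': 400.50762086150985, 'cx': 262.16022583282074, 'cy': 195.33287891307185, 'origin': array([ 4.45035757e-01, -8.27187033e-04,  1.13490675e+00]), 'rotation': array([ 0.07722753, -0.01228311, -1.54060241])}
tin [ 0.675 -0.061  0.023] [130 129 123]
lemon [0.66  0.061 0.05 ] [149 137  78]
garlic [0.562 0.058 0.042] [95 89 85]
tomato [ 0.562 -0.073  0.051] [67 70 59]
jar [0.429 0.06  0.109] [130 108  87]
salt [ 0.44  -0.068  0.089] [124 122 119]
boxc [ 0.417 -0.297  0.057] [169 167 164]
knob [ 0.369 -0.294  0.114] [54 53 52]
caddy [0.434 0.31  0.019] [82 70 55]
table [ 4.450e-01 -1.000e-03  1.135e+00] [146 146 140]
purple [0.625 0.237 0.027] [ 88  63 106]
{'fx': 376.46305829959607, 'fy': 376.46305829959607, 'cx': 258.8916640434766, 'cy': 181.9965345058807, 'origin': array([-0.10135075,  0.68146672,  0.51583677]), 'rotation': array([ 1.12559762,  0.00831609, -2.40072246])}
{'fx': 343.8957271090118, 'fy': 343.8957271090118, 'cx': 256.8629585028335, 'cy': 195.46518968867218, 'tool_from_camera': array([[-4.87696757e-04,  9.52346732e-01,  3.05017155e-01,
         
[... 280 characters left out ...]
': 0.15, 'qpos': array([-1.38199317e+00,  3.42587304e-01,  1.52476251e+00, -1.76521240e-05,
        1.27540336e+00, -1.45965784e-01]), 'qvel': array([-6.35840827e-05, -2.68778530e-03, -2.24001535e-03,  1.14400163e-03,
       -8.56763556e-04, -1.04448438e-03]), 'joint_efforts': array([ 1.94689019e-03, -4.31467044e+01, -2.44354767e+01,  7.19290576e-02,
        5.37906191e-02, -9.54147208e-05]), 'tool_pos': array([ 0.17246233, -0.49553276,  0.20670409]), 'tool_rot': array([-3.14044202e+00, -1.52093687e-04,  3.34774000e-01]), 'contact_force': array([ 0.06520514, -0.40391921,  0.35765605]), 'torque': array([ 0.01243815, -0.04416322, -0.02672909]), 'grip_force': 0.0, 'opening': 0.0917150742677482}
```

View pics/scene1.png

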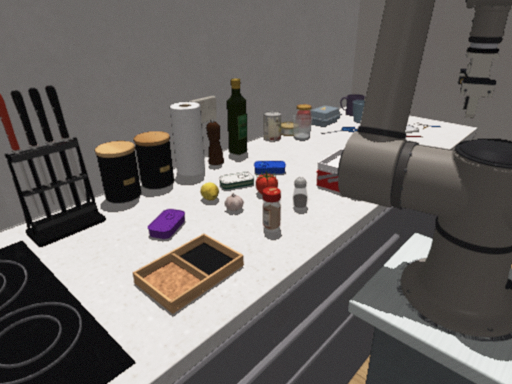

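The scene view confirms the layout: caddy (190,270), jar (271,208), garlic (234,203), lemon (210,190), tin (237,181), box (335,172). Next I'll get the exact geometry from top depth.

```bash
python3 - <<'E'
from h import *
z=np.load('top0.npz'); P,p=z['P'],z['p'].astype(int)
hsv=cv2.cvtColor(z['p'],cv2.COLOR_RGB2HSV).astype(int)
def rect(nm,x0,x1,y0,y1,zl,zh,extra=None):
    m=(P[...,0]>x0)&(P[...,0]<x1)&(P[...,1]>y0)&(P[...,1]<y1)&(P[...,2]>zl)&(P[...,2]<zh)&(z['d']>0)
    if extra is not None:m&=extra
    Q=P[m][:,:2]; r=cv2.minAreaRect((Q*1000).astype(np.float32)); print(nm,m.sum(),'rect c,size,ang',np.round(r[0],1),np.round(r[1],1),round(r[2],1),'mean',Q.mean(0).round(4),'zmed',np.median(P[m][:,2]).round(4))
rect('tin',.6,.75,-.13,.0,.012,.035)
rect('lemon',.62,.72,.02,.11,.01,.06)
rect('lemonhi',.62,.72,.02,.11,.03,.06)
rect('garlic',.52,.61,.02,.11,.01,.06)
rect('tomato',.52,.61,-.12,-.03,.02,.09)
rect('jarcap',.38,.48,.02,.1,.095,.12)
rect('salt',.38,.48,-.11,-.03,.07,.1)
rect('tray',.3,.55,-.42,-.2,.068,.09)
rect('knob',.3,.45,-.35,-.24,.105,.13)
rect('caddyrim',.33,.52,.18,.42,.02,.04)
rect('caddy',.33,.52,.18,.42,.016,.04)
mk=(P[...,0]>.6)&(P[...,0]<.75)&(P[...,1]>-.13)&(P[...,1]<0)&(P[...,2]>.012)
big=cv2.resize(z['p'][110:290,90:420],None,fx=2.4,fy=2.4,interpolation=cv2.INTER_CUBIC); save('big.png',big)
E
```

```text
tin 813 rect c,size,ang [677.6 -59.5] [107.2  64.4] 65.1 mean [ 0.6774 -0.0597] zmed 0.0231
lemon 339 rect c,size,ang [662.6  62.4] [54.2 56.1] 26.9 mean [0.66   0.0617] zmed 0.0435
lemonhi 324 rect c,size,ang [662.4  62.9] [54.2 54.8] 26.9 mean [0.6605 0.062 ] zmed 0.0439
garlic 262 rect c,size,ang [566.4  58.7] [50.  48.7] 80.7 mean [0.5652 0.0578] zmed 0.035
tomato 484 rect c,size,ang [563.4 -73.3] [66.3 65.7] 0.8 mean [ 0.5619 -0.0724] zmed 0.0534
jarcap 237 rect c,size,ang [427.6  61.2] [43.4 42.7] 70.7 mean [0.4277 0.0616] zmed 0.1062
salt 134 rect c,size,ang [441.4 -71.3] [31.6 31.6] 45.4 mean [ 0.4411 -0.0709] zmed 0.0861
tray 958 rect c,size,ang [ 421.1 -297.3] [139.9 165.7] 4.7 mean [ 0.3925 -0.2988] zmed 0.0774
knob 47 rect c,size,ang [ 368.9 -301. ] [15.3 15.9] 1.9 mean [ 0.3689 -0.3006] zmed 0.1148
caddyrim 585 rect c,size,ang [438.1 311. ] [129.2 191.8] 1.6 mean [0.4377 0.3123] zmed 0.0272
caddy 654 rect c,size,ang [438.1 311. ] [129.2 191.8] 1.6 mean [0.4374 0.3139] zmed 0.0268
```

View pics/big.png

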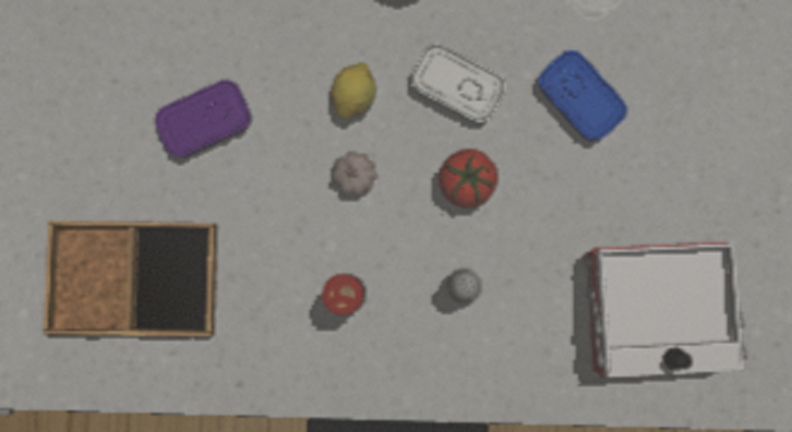

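The crop matches the measurements: the tin's long axis is at about 65°, the knob is at crop (677,358), and the white look-alikes are clear. I'll add a move helper and get the box yaw.

```bash
cat >> h.py <<'E'
def go(x,y,z,yaw):
    "tool-frame shift (cm), rotvec and rows needed to reach the pose"
    s=robot.observe(); A=R.from_euler('xyz',s['tool_rot']); B=R.from_euler('xyz',[np.pi,0,yaw])
    t=A.inv().apply(np.array([x,y,z])-s['tool_pos'])*100; w=(A.inv()*B).as_rotvec()
    n=max(np.linalg.norm(t)/5,np.degrees(np.linalg.norm(w))/8.59)
    print('go',(x,y,z,round(yaw,3)),t.round(2),w.round(3),'rows',round(n,1))
E
python3 - <<'E'
from h import *
z=np.load('top0.npz'); P=z['P']
m=(P[...,0]>.34)&(P[...,0]<.52)&(P[...,1]>-.40)&(P[...,1]<-.2)&(P[...,2]>.05)&(P[...,2]<.066)&(z['p'].min(-1)>110)
n,l,st,_=cv2.connectedComponentsWithStats(m.astype(np.uint8)); k=1+st[1:,4].argmax(); m=l==k
Q=P[m]; r=cv2.minAreaRect((Q[:,:2]*1000).astype(np.float32)); print(m.sum(),r,np.median(Q[:,2]))
def edges(ax):
    o=1-ax; out=[]
    b=np.round(Q[:,o]/.005)
    for v in np.unique(b):
        q=Q[b==v]; out.append((v*.005,q[:,ax].min(),q[:,ax].max()))
    out=np.array(out)[3:-3]; print('slopes',ax,np.polyfit(out[:,0],out[:,1],1),np.polyfit(out[:,0],out[:,2],1))
edges(0);edges(1)
go(.369,-.301,.20,0.0)
E
```

```text
1869 ((433.83734130859375, -296.1965637207031), (103.00144958496094, 133.896240234375), 4.71195125579834) 0.05780924606865634
slopes 0 [-0.07997172  0.35954829] [-0.07037161  0.46199255]
slopes 1 [ 0.07398588 -0.39422529] [ 0.07716272 -0.2637738 ]
go (0.369, -0.301, 0.2, 0.0) [ 24.95 -11.92   0.69] [-0.001  0.     0.335] rows 5.5
```

Emit:
play_rows(rows=[[12,-6,0.7,0,0,0.13,1],[25,-11.9,0.7,0,0,0.26,1],[25,-11.9,0.7,0,0,0.26,1],[25,-11.9,0.7,0,0,0.26,1],[25,-11.9,0.7,0,0,0.26,1],[25,-11.9,0.7,0,0,0.26,1],[25,-11.9,0.7,0,0,0.26,1],[25,-11.9,0.7,0,0,0.26,1]], squeeze=25)

```text
time: 0.95
tool_pos: [0.3696, -0.301, 0.2001]
tool_rot: [-3.142, 0.001, 0.077]
contact_force: [-0.5, -0.2, -0.2]
opening: 0.092
grip_force: 0.0
```

```bash
python3 - <<'E'
from h import *
c=cam('wrist'); save('w1.png',c[0]); P=cloud(c)
m=(P[...,2]>.105)&(P[...,2]<.125)&(c[1]>0)&(c[0].max(-1)<90)
Q=P[m]; print(m.sum(),cv2.minEnclosingCircle((Q[:,:2]*1000).astype(np.float32)),np.median(Q[:,2]))
s=robot.observe();print(s['tool_pos'],s['tool_rot'])
E
```

```text
425 ((367.80792236328125, -299.7016906738281), 8.915247917175293) 0.11676916939719523
[ 0.36920678 -0.30163165  0.20006648] [3.14147041e+00 5.36483003e-04 7.50990375e-02]
```

View pics/w1.png

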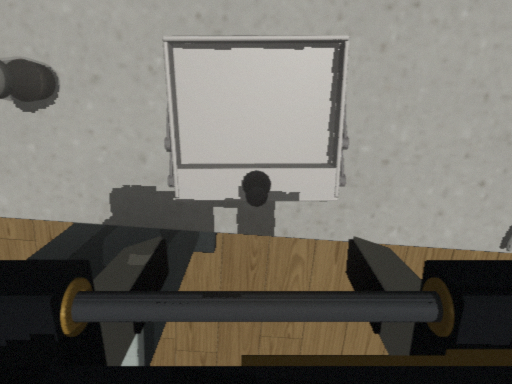

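The wrist view shows the tray square to the tool with the knob at (256,185), so yaw 0.075 is right. Now I'll descend and grip the knob.

Emit:
play_rows(rows=[[-0.1,-0.1,4,0,0,0,1],[-0.1,-0.1,8,0,0,0,1],[-0.1,-0.1,10,0,0,0,0.6],[-0.1,-0.1,10,0,0,0,0.6],[-0.1,-0.1,10,0,0,0,0],[-0.1,-0.1,10,0,0,0,0],[-0.1,-0.1,10,0,0,0,0],[-0.1,-0.1,10,0,0,0,0],[-0.1,-0.1,10,0,0,0,0],[-0.1,-0.1,10,0,0,0,0],[-0.1,-0.1,10,0,0,0,0],[-0.1,-0.1,10,0,0,0,0]], squeeze=25)

```text
time: 2.2
tool_pos: [0.3685, -0.3003, 0.1002]
tool_rot: [3.142, 0.0, 0.075]
contact_force: [0.3, 0.8, -0.6]
opening: 0.0162
grip_force: 0.0
```

```bash
python3 - <<'E'
import numpy as np
q=np.linspace(0,2.27,21)
print(np.c_[q,(75.2+83*np.sin(q-1.134))/10,(83*np.cos(q-1.134)-35.1)/10].round(2).tolist())
E
```

```text
[[0.0, -0.0, 0.0], [0.11, 0.45, 0.83], [0.23, 0.98, 1.6], [0.34, 1.6, 2.31], [0.45, 2.3, 2.94], [0.57, 3.07, 3.49], [0.68, 3.89, 3.95], [0.79, 4.76, 4.32], [0.91, 5.66, 4.58], [1.02, 6.59, 4.74], [1.14, 7.53, 4.79], [1.25, 8.47, 4.74], [1.36, 9.4, 4.58], [1.48, 10.3, 4.31], [1.59, 11.17, 3.95], [1.7, 11.99, 3.48], [1.82, 12.75, 2.93], [1.93, 13.45, 2.3], [2.04, 14.07, 1.59], [2.16, 14.6, 0.82], [2.27, 15.05, -0.01]]
```

Emit:
play_rows(rows=[[0,0,0,0,0,0,0],[0,0,0,0,0,0,0],[0,0,0,0,0,0,0]])

```text
time: 2.5
tool_pos: [0.3685, -0.3004, 0.1002]
tool_rot: [3.142, -0.0, 0.075]
contact_force: [-0.0, -0.6, -0.0]
opening: 0.0001
grip_force: 0.0
```

```bash
python3 - <<'E'
from h import *
c=cam('wrist'); save('w2.png',c[0])
E
```

```text
(no output)
```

View pics/w2.png

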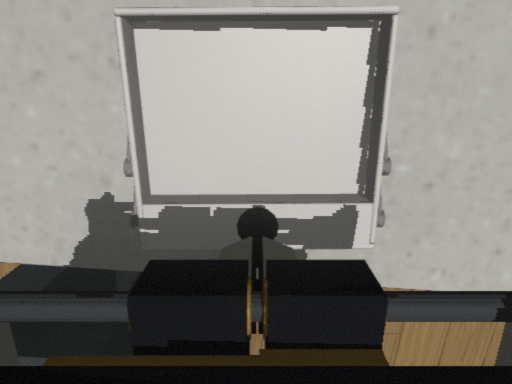

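The fingers closed on air. The knob at (257,226) sits about 10 mm ahead of the pads, so depth and colour disagree with the projection; I'll check why.

```bash
python3 - <<'E'
from h import *
c=cam('wrist'); P=cloud(c); m=c[2]; s=robot.observe(); print(s['tool_pos'],s['tool_rot'])
g=c[0].max(-1)
print('gray col257',[(v,int(g[v,257]),round(float(c[1][v,257]),3),P[v,257].round(3).tolist()) for v in range(180,300,6)])
print('row226',[(u,int(g[226,u]),round(float(c[1][226,u]),3)) for u in range(225,292,5)])
def proj(X):
    q=c[4].T@(np.array(X)-c[3]); return m['cx']-m['fx']*q[0]/q[2], m['cy']+m['fy']*q[1]/q[2]
print(proj([.369,-.301,.116]),proj(s['tool_pos']))
z=np.load('top0.npz');p=z['p'].max(-1);
print('top',p[250:272,372].tolist(),z['P'][250:272,372,2].round(3).tolist()); print(p[260,362:384].tolist(),z['P'][260,362:384,2].round(3).tolist())
E
```

```text
[ 0.36847744 -0.30040427  0.10020967] [ 3.14153309e+00 -4.74829218e-06  7.47953785e-02]
gray col257 [(180, 197, 0.228, [0.391, -0.298, 0.058]), (186, 198, 0.23, [0.387, -0.299, 0.058]), (192, 196, 0.23, [0.383, -0.299, 0.059]), (198, 102, 0.223, [0.382, -0.299, 0.067]), (204, 166, 0.212, [0.382, -0.299, 0.079]), (210, 40, 0.208, [0.379, -0.299, 0.083]), (216, 35, 0.206, [0.377, -0.299, 0.086]), (222, 31, 0.197, [0.376, -0.299, 0.095]), (228, 29, 0.19, [0.376, -0.299, 0.104]), (234, 30, 0.182, [0.376, -0.299, 0.112]), (240, 23, 0.172, [0.377, -0.299, 0.122]), (246, 19, 0.165, [0.378, -0.299, 0.129]), (252, 20, 0.159, [0.378, -0.299, 0.135]), (258, 16, 0.153, [0.378, -0.299, 0.141]), (264, 16, 0.15, [0.377, -0.299, 0.145]), (270, 76, 0.15, [0.374, -0.3, 0.146]), (276, 74, 0.149, [0.372, -0.3, 0.147]), (282, 9, 0.149, [0.37, -0.3, 0.148]), (288, 10, 0.15, [0.367, -0.3, 0.149]), (294, 33, 0.091, [0.399, -0.298, 0.2])]
row226 [(225, 83, 0.215), (230, 86, 0.215), (235, 81, 0.216), (240, 30, 0.211), (245, 26, 0.201), (250, 30, 0.194), (255, 27, 0.193), (260, 29, 0.193), (265, 32, 0.195), (270, 28, 0.203), (275, 31, 0.212), (280, 84, 0.216), (285, 86, 0.216), (290, 83, 0.215)]
(np.float64(259.06181284733185), np.float64(250.18462944070706)) (np.float64(257.78354152209533), np.float64(238.25062863816032))
top [168, 169, 158, 122, 137, 71, 48, 49, 51, 56, 54, 53, 51, 68, 119, 148, 91, 97, 142, 146, 147, 146] [0.058, 0.059, 0.054, 0.06, 0.08, 0.083, 0.089, 0.106, 0.11, 0.113, 0.114, 0.115, 0.116, 0.083, 0.078, 0.076, 0.001, 0.0, 0.002, -0.0, 0.001, -0.005]
[169, 167, 167, 140, 84, 52, 51, 50, 52, 51, 54, 57, 57, 54, 51, 62, 119, 167, 169, 167, 167, 168] [0.081, 0.078, 0.073, 0.075, 0.081, 0.082, 0.082, 0.091, 0.101, 0.109, 0.114, 0.112, 0.115, 0.115, 0.119, 0.114, 0.116, 0.075, 0.082, 0.08, 0.08, 0.075]
```

```bash
python3 - <<'E'
from h import *
c=cam('wrist'); 
a=cv2.resize(c[0][150:350,130:390],None,fx=3,fy=3,interpolation=cv2.INTER_CUBIC)
a=np.clip((a/255.)**.5*255,0,255).astype(np.uint8); save('w2z.png',a)
print('colour knob if z=.116:',ray(c,257,226,.116),'if .10',ray(c,257,226,.10))
c=cam('top'); print(ray(c,372,259,.116), ray(c,372,259,.1)); p=c[0].max(-1); print(p[250:272,372])
print(c[1][255:266,366:380].round(3))
E
```

```text
colour knob if z=.116: [ 0.38259192 -0.29889723  0.116     ] if .10 [ 0.3758732  -0.29940084  0.1       ]
[ 0.37144058 -0.29353375  0.116     ] [ 0.37028491 -0.29813015  0.1       ]
[61 70 79 76 67 78 72 69 70 71 72 69 70 70 68 70 70 69 68 71 70 70]
[[0.901 0.907 0.896 0.894 0.893 0.895 0.89  0.856 0.847 0.845 0.842 0.845
  0.845 0.846]
 [0.903 0.902 0.892 0.888 0.885 0.879 0.883 0.879 0.847 0.845 0.844 0.848
  0.844 0.845]
 [0.898 0.903 0.892 0.885 0.879 0.869 0.864 0.855 0.848 0.847 0.847 0.843
  0.845 0.843]
 [0.901 0.902 0.895 0.886 0.879 0.872 0.867 0.855 0.849 0.844 0.844 0.843
  0.847 0.845]
 [0.902 0.903 0.894 0.889 0.878 0.874 0.863 0.857 0.849 0.842 0.845 0.846
  0.844 0.843]
 [0.901 0.9   0.896 0.888 0.878 0.87  0.867 0.856 0.849 0.846 0.845 0.846
  0.84  0.845]
 [0.899 0.899 0.894 0.889 0.88  0.869 0.863 0.856 0.849 0.844 0.846 0.847
  0.844 0.844]
 [0.898 0.898 0.896 0.888 0.88  0.871 0.867 0.859 0.852 0.843 0.845 0.844
  0.843 0.844]
 [0.901 0.9   0.897 0.889 0.88  0.872 0.866 0.856 0.85  0.844 0.845 0.841
  0.843 0.843]
 [0.901 0.902 0.897 0.889 0.88  0.874 0.864 0.858 0.849 0.845 0.843 0.845
  0.843 0.844]
 [0.901 0.901 0.898 0.887 0.881 0.872 0.868 0.858 0.851 0.843 0.843 0.843
  0.845 0.843]]
```

View pics/w2z.png

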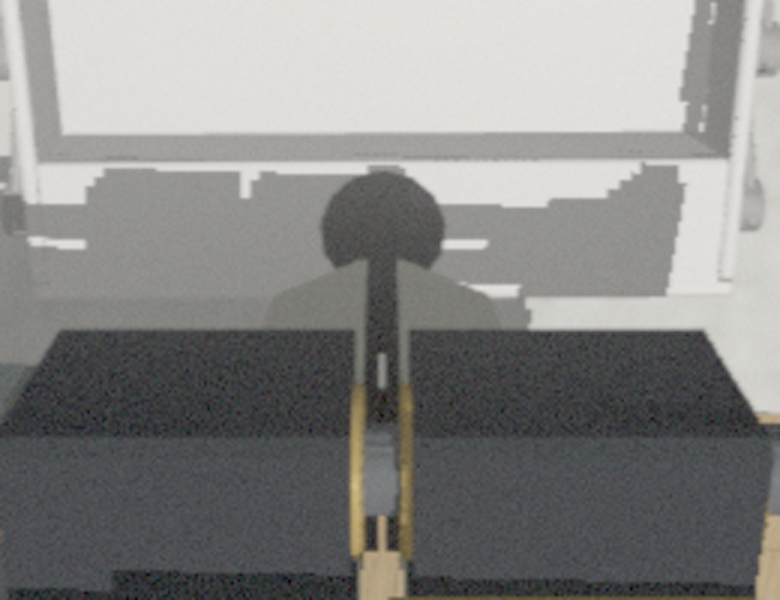

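```bash
python3 - <<'E'
from h import *
c=cam('wrist'); P=cloud(c); s=robot.observe()
T=(P-s['tool_pos'])@R.from_euler('xyz',s['tool_rot']).as_matrix()
for v in (228,232,236,240,244,250,256,262): print(v,[(u,(T[v,u]*1000).round().astype(int).tolist(),int(c[0][v,u].max())) for u in (235,243,249,252,257,262,268)])
E
```

```text
228 [(235, [-3, -14, 22], 86), (243, [2, -9, 10], 30), (249, [7, -5, -1], 26), (252, [7, -3, -2], 28), (257, [8, 0, -3], 32), (262, [7, 2, -2], 30), (268, [5, 6, 2], 31)]
232 [(235, [-5, -14, 20], 87), (243, [4, -8, 0], 29), (249, [7, -5, -8], 27), (252, [7, -3, -8], 26), (257, [8, 0, -8], 26), (262, [7, 2, -8], 25), (268, [5, 6, -2], 26)]
236 [(235, [-9, -14, 22], 81), (243, [4, -8, -5], 25), (249, [7, -5, -13], 33), (252, [7, -3, -13], 29), (257, [8, 0, -15], 25), (262, [7, 2, -12], 31), (268, [5, 5, -8], 26)]
240 [(235, [-11, -14, 21], 82), (243, [10, -7, -23], 62), (249, [10, -4, -24], 64), (252, [9, -3, -21], 45), (257, [9, 0, -21], 25), (262, [11, 2, -26], 54), (268, [10, 5, -25], 65)]
244 [(235, [11, -11, -29], 63), (243, [11, -7, -30], 62), (249, [11, -4, -29], 60), (252, [9, -3, -27], 35), (257, [10, 0, -27], 20), (262, [11, 2, -29], 37), (268, [11, 5, -29], 61)]
250 [(235, [10, -11, -35], 60), (243, [10, -7, -35], 60), (249, [11, -4, -37], 59), (252, [10, -3, -34], 33), (257, [9, 0, -32], 20), (262, [11, 2, -36], 34), (268, [10, 5, -35], 61)]
256 [(235, [10, -10, -41], 61), (243, [11, -7, -42], 59), (249, [11, -4, -42], 60), (252, [9, -3, -38], 23), (257, [9, 0, -39], 14), (262, [9, 2, -39], 34), (268, [11, 4, -41], 61)]
262 [(235, [36, -7, -93], 19), (243, [36, -4, -93], 24), (249, [10, -4, -46], 54), (252, [9, -3, -45], 21), (257, [9, 0, -44], 16), (262, [9, 2, -44], 24), (268, [36, 3, -93], 22)]
```

This shows that the physical fingertips end 22 mm behind the reported tool origin (z_tool ≈ -22), so they closed just above the knob top. The body at -93 agrees with that offset. The effective grasp point is therefore at z_tool ≈ -41 mm, so I'll use TCP z = grasp height - 0.041.

Emit:
play_rows(rows=[[0,0,0,0,0,0,0.6],[0,0,0,0,0,0,0.6],[0,0,0,0,0,0,0.6],[0,0,0,0,0,0,0.6],[0,0,0,0,0,0,0.6],[0,0,2,0,0,0,0.6],[0,0,3.9,0,0,0,0.6],[0,0,3.9,0,0,0,0.4],[0,0,3.9,0,0,0,0],[0,0,3.9,0,0,0,0],[0,0,3.9,0,0,0,0],[0,0,3.9,0,0,0,0],[0,0,3.9,0,0,0,0],[0,0,3.9,0,0,0,0],[0,0,3.9,0,0,0,0],[0,0,3.9,0,0,0,0]], squeeze=25)

```text
time: 4.35
tool_pos: [0.3686, -0.3006, 0.0616]
tool_rot: [3.141, -0.0, 0.075]
contact_force: [-0.2, -0.0, 5.3]
opening: 0.0173
grip_force: 25.0
```

Gripped. Now the arc.

Emit:
play_rows(rows=[[0.45,0,-0.83,0,0,0,0],[0.98,0,-1.6,0,0,0,0],[1.6,0,-2.31,0,0,0,0],[2.3,0,-2.94,0,0,0,0],[3.07,0,-3.49,0,0,0,0],[3.89,0,-3.95,0,0,0,0],[4.76,0,-4.32,0,0,0,0],[5.66,0,-4.58,0,0,0,0],[6.59,0,-4.74,0,0,0,0],[7.53,0,-4.79,0,0,0,0],[8.47,0,-4.74,0,0,0,0],[9.4,0,-4.58,0,0,0,0],[10.3,0,-4.31,0,0,0,0],[11.17,0,-3.95,0,0,0,0],[11.99,0,-3.48,0,0,0,0],[12.75,0,-2.93,0,0,0,0],[13.45,0,-2.3,0,0,0,0],[14.07,0,-1.59,0,0,0,0],[14.6,0,-0.82,0,0,0,0],[15.05,0,0,0,0,0,0]])

```text
time: 6.35
tool_pos: [0.5191, -0.2886, 0.0604]
tool_rot: [-3.141, 0.0, 0.075]
contact_force: [-10.3, 4.3, 36.8]
opening: 0.0175
grip_force: 25.0
```

Emit:
play_rows(rows=[[0,0,0,0,0,0,0],[0,0,0,0,0,0,0]])

```text
time: 6.55
tool_pos: [0.5189, -0.2886, 0.0608]
tool_rot: [-3.141, 0.0, 0.075]
contact_force: [1.5, 5.2, 4.2]
opening: 0.0173
grip_force: 25.0
```

Emit:
play_rows(rows=[[0,0,0,0,0,0,0.5],[0,0,0,0,0,0,0.5],[0,0,0,0,0,0,0.5],[0,0,0,0,0,0,0.5],[0,0,-4,0,0,0,0.5],[0,0,-9,0,0,0,0.9],[0,0,-9,0,0,0,0.9]])

```text
time: 7.25
tool_pos: [0.5216, -0.2917, 0.1582]
tool_rot: [3.133, -0.01, 0.075]
contact_force: [-0.1, -0.1, -0.0]
opening: 0.0574
grip_force: 0.0
```

```bash
python3 - <<'E'
from h import *
go(.682,-.051,.13,1.134)
E
```

```text
go (0.682, -0.051, 0.13, 1.134) [ 17.76 -22.83   2.79] [ 0.013 -0.004 -1.059] rows 7.1
```

Emit:
play_rows(rows=[[3,-4,0,0,0,-0.15,1],[6,-7.5,0,0,0,-0.3,1],[9,-11,0,0,0,-0.45,1],[12,-15,0,0,0,-0.6,1],[15,-18.5,0,0,0,-0.75,1],[18,-22.4,1,0,0,-0.9,1],[18,-22.4,2,0,0,-1.059,1],[18,-22.4,2,0,0,-1.059,1],[18,-22.4,2,0,0,-1.059,1],[18,-22.4,2,0,0,-1.059,1],[18,-22.4,2,0,0,-1.059,1]])

```text
time: 8.35
tool_pos: [0.6813, -0.0537, 0.1321]
tool_rot: [3.14, -0.0, 1.13]
contact_force: [0.1, -0.4, 0.0]
opening: 0.0916
grip_force: 0.0
```

```bash
python3 - <<'E'
from h import *
c=cam('wrist'); P=cloud(c); s=robot.observe(); print(s['tool_pos'],s['tool_rot']); save('w3.png',c[0])
T=(P-s['tool_pos'])@R.from_euler('xyz',s['tool_rot']).as_matrix()
m=((P[...,2]>.014)&(P[...,2]<.035)&(c[1]>0)).astype(np.uint8)
n,l,st,ce=cv2.connectedComponentsWithStats(m)
for k in range(1,n):
    if st[k,4]>600:
        Q=P[l==k][:,:2]; print(st[k],cv2.minAreaRect((Q*1000).astype(np.float32)),np.median(P[l==k][:,2]))
c2=cam('top'); P2=cloud(c2); m=(P2[...,0]>.48)&(P2[...,0]<.70)&(P2[...,1]>-.4)&(P2[...,1]<-.18)&(P2[...,2]>.05); Q=P2[m]; print('tray open',cv2.minAreaRect((Q[:,:2]*1000).astype(np.float32)),np.percentile(Q[:,2],[5,50,95])); save('top2.png',c2[0])
E
```

```text
[ 0.68134294 -0.05348353  0.13203721] [ 3.14037552e+00 -1.87411402e-04  1.13083661e+00]
[ 395    0   48  121 1153] ((838.03125, -19.14749526977539), (89.4397964477539, 31.37810707092285), 72.16497802734375) 0.024894352441457934
[  40   90   67   65 1428] ((569.608154296875, 58.5826301574707), (52.06858825683594, 46.02648162841797), 63.01266098022461) 0.02987676651510693
[ 218  131   75  118 8165] ((676.3253173828125, -57.820526123046875), (107.39228057861328, 63.38008499145508), 63.85600662231445) 0.024110366204571354
[ 443  148   56   62 1010] ((850.4381103515625, -125.41410827636719), (56.69869613647461, 32.91905975341797), 46.216102600097656) 0.019326513694148617
[290 271  62  20 824] ((694.5127563476562, -167.04937744140625), (21.394533157348633, 57.55929946899414), 69.24305725097656) 0.0237382660302686
[ 265  322   80   33 2240] ((655.654541015625, -217.9261474609375), (43.15170669555664, 78.3077392578125), 65.36297607421875) 0.023988897523955194
tray open ((558.33544921875, -285.99407958984375), (166.2367401123047, 163.83168029785156), 4.364356517791748) [0.05438231 0.05934909 0.08016644]
```

View pics/w3.png

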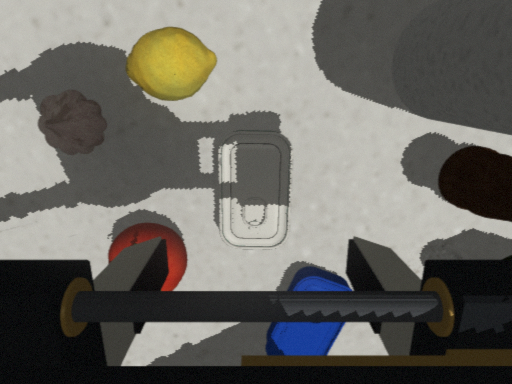

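The tin is at (254,190), square to the tool, and the lemon's long axis is nearly horizontal in this view (about -25° world). I'll descend onto the tin.

Emit:
play_rows(rows=[[0.2,-0.2,4,0,0,0,1],[0.2,-0.2,8,0,0,0,1],[0.2,-0.2,11,0,0,0,1],[0.2,-0.2,13,0,0,0,1],[0.2,-0.2,14.2,0,0,0,1],[0.2,-0.2,15,0,0,0,1],[0.2,-0.2,15,0,0,0,1],[0.2,-0.2,15,0,0,0,0],[0.2,-0.2,15,0,0,0,0],[0.2,-0.2,15,0,0,0,0],[0.2,-0.2,15,0,0,0,0],[0.2,-0.2,15,0,0,0,0],[0.2,-0.2,15,0,0,0,0],[0.2,-0.2,15,0,0,0,0]], squeeze=25)

```text
time: 9.85
tool_pos: [0.6805, -0.0497, -0.0185]
tool_rot: [3.141, -0.0, 1.134]
contact_force: [0.0, -1.7, 2.8]
opening: 0.0591
grip_force: 25.0
```

Emit:
play_rows(rows=[[0,0,-2,0,0,0,0],[0,0,-6,0,0,0,0],[0,0,-10,0,0,0,0],[0,0,-15,0,0,0,0],[0,0,-15,0,0,0,0]])

```text
time: 10.35
tool_pos: [0.6842, -0.0503, 0.1395]
tool_rot: [3.128, -0.003, 1.134]
contact_force: [0.9, 0.1, -1.1]
opening: 0.0594
grip_force: 25.0
```

```bash
python3 - <<'E'
from h import *
print(robot.observe()['opening'],robot.observe()['tool_pos'])
go(.4244,-.2964,.12,.075)
E
```

```text
0.05941640496291815 [ 0.68424968 -0.05027594  0.13946987]
go (0.4244, -0.2964, 0.12, 0.075) [-33.3  -13.15   1.65] [ 0.01  -0.01   1.059] rows 7.2
```

Emit:
play_rows(rows=[[-3,-1,0,0,0,0.1,0],[-7,-2.7,0,0,0,0.22,0],[-11,-4.2,0,0,0,0.34,0],[-15,-5.8,0,0,0,0.46,0],[-19,-7.3,0,0,0,0.58,0],[-23,-8.9,0,0,0,0.7,0],[-27,-10.4,0,0,0,0.83,0],[-31,-12,0,0,0,0.95,0],[-33.2,-12.8,0,0,0,1.059,0],[-33.2,-12.8,0,0,0,1.059,0],[-33.2,-12.8,0,0,0,1.059,0],[-33.2,-12.8,0,0,0,1.059,0],[-33.2,-12.8,0,0,0,1.059,0]])

```text
time: 11.65
tool_pos: [0.4245, -0.2954, 0.131]
tool_rot: [-3.141, 0.0, 0.077]
contact_force: [-0.0, 0.1, -2.2]
opening: 0.059
grip_force: 25.0
```

```bash
python3 - <<'E'
from h import *
c=cam('wrist'); save('w4.png',c[0])
s=robot.observe(); print(s['opening'],s['tool_pos'],s['tool_rot'])
go(.4244,-.2964,-.013,.075)
E
```

```text
0.05905979159754265 [ 0.42449934 -0.29545212  0.13101746] [-3.14133452e+00  1.19439466e-04  7.70152429e-02]
go (0.4244, -0.2964, -0.013, 0.075) [-0.02  0.1  14.4 ] [-0.     0.     0.002] rows 2.9
```

View pics/w4.png

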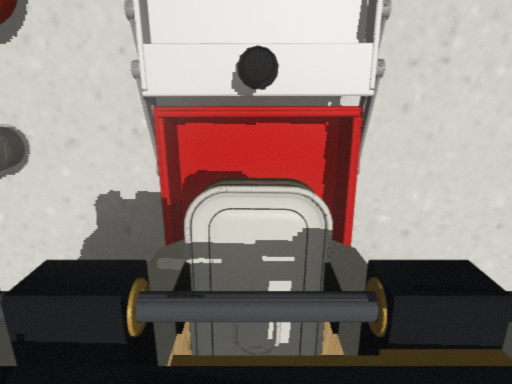

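The box (red, columns 160-360) is open and the tin is held centred above it. I'll lower it in.

Emit:
play_rows(rows=[[0,0.1,4,0,0,0,0],[0,0.1,8,0,0,0,0],[0,0.1,10.5,0,0,0,0],[0,0.1,12,0,0,0,0],[0,0.1,13,0,0,0,0],[0,0.1,13.8,0,0,0,0],[0,0.1,14.3,0,0,0,0],[0,0.1,14.3,0,0,0,0],[0,0.1,14.3,0,0,0,0.8],[0,0.1,14.3,0,0,0,0.8],[0,0.1,14.3,0,0,0,0.8],[0,0.1,14.3,0,0,0,0.8],[0,0.1,12,0,0,0,0.8],[0,0.1,7,0,0,0,0.8],[0,0.1,2,0,0,0,0.8],[0,0.1,2,0,0,0,0.8],[0,0.1,2,0,0,0,0.8],[0,0.1,2,0,0,0,0.8]])

```text
time: 13.5
tool_pos: [0.4232, -0.2967, 0.1102]
tool_rot: [-3.14, 0.001, 0.075]
contact_force: [-0.9, 1.1, -0.9]
opening: 0.0732
grip_force: 0.0
```

```bash
python3 - <<'E'
from h import *
c=cam('wrist'); P=cloud(c)
b=np.array([.4214,-.2966]);a=.075;M=np.array([[np.cos(a),-np.sin(a)],[np.sin(a),np.cos(a)]])
Q=(P[...,:2]-b)@M
m=(abs(Q[...,0])<.06)&(abs(Q[...,1])<.065)&(c[1]>0)&(c[0].min(-1)>45)
for x in (-.06,-.04,-.02,0,.02,.04,.055): 
    k=m&(abs(Q[...,0]-x)<.005); print(x,[np.median(P[...,2][k&(abs(Q[...,1]-y)<.005)]).round(3) for y in (-.06,-.045,-.02,.02,.045,.06)])
go(.518,-.2894,.13,.075); go(.518,-.2894,.061,.075)
E
```

```text
-0.06 [np.float64(nan), np.float64(nan), np.float64(0.03), np.float64(0.03), np.float64(nan), np.float64(nan)]
-0.04 [np.float64(nan), np.float64(nan), np.float64(0.029), np.float64(0.029), np.float64(nan), np.float64(nan)]
-0.02 [np.float64(nan), np.float64(nan), np.float64(0.029), np.float64(0.029), np.float64(nan), np.float64(nan)]
0 [np.float64(nan), np.float64(0.006), np.float64(0.029), np.float64(0.029), np.float64(0.006), np.float64(nan)]
0.02 [np.float64(nan), np.float64(0.006), np.float64(0.029), np.float64(0.029), np.float64(0.006), np.float64(nan)]
0.04 [np.float64(0.202), np.float64(0.007), np.float64(0.029), np.float64(0.029), np.float64(0.006), np.float64(0.202)]
0.055 [np.float64(0.006), np.float64(0.006), np.float64(0.006), np.float64(0.006), np.float64(0.006), np.float64(0.006)]
go (0.518, -0.2894, 0.13, 0.075) [ 9.51 -0.01 -2.04] [-0.002  0.002 -0.   ] rows 1.9
go (0.518, -0.2894, 0.061, 0.075) [9.53 0.   4.86] [-0.002  0.002 -0.   ] rows 2.1
  return _methods._mean(a, axis=axis, dtype=dtype,
  ret = ret.dtype.type(ret / rcount)
```

The tin lies flat at 0.03 in the compartment. Back to the knob.

Emit:
play_rows(rows=[[4.5,0,-2,0,0,0,0.6],[9.5,0,-2,0,0,0,0.6],[9.5,0,-2,0,0,0,0.6],[9.5,0,-2,0,0,0,0.6],[9.5,0,1,0,0,0,0.5],[9.5,0,3.5,0,0,0,0.5],[9.5,0,4.9,0,0,0,0.5],[9.5,0,4.9,0,0,0,0],[9.5,0,4.9,0,0,0,0],[9.5,0,4.9,0,0,0,0],[9.5,0,4.9,0,0,0,0],[9.5,0,4.9,0,0,0,0],[9.5,0,4.9,0,0,0,0],[9.5,0,4.9,0,0,0,0],[9.5,0,4.9,0,0,0,0]])

```text
time: 15.05
tool_pos: [0.518, -0.2887, 0.0622]
tool_rot: [-3.139, 0.001, 0.075]
contact_force: [-0.9, 4.8, 2.7]
opening: 0.0171
grip_force: 25.0
```

Emit:
play_rows(rows=[[-0.45,0,-0.83,0,0,0,0],[-0.98,0,-1.6,0,0,0,0],[-1.6,0,-2.31,0,0,0,0],[-2.3,0,-2.94,0,0,0,0],[-3.07,0,-3.49,0,0,0,0],[-3.89,0,-3.95,0,0,0,0],[-4.76,0,-4.32,0,0,0,0],[-5.66,0,-4.58,0,0,0,0],[-6.59,0,-4.74,0,0,0,0],[-7.53,0,-4.79,0,0,0,0],[-8.47,0,-4.74,0,0,0,0],[-9.4,0,-4.58,0,0,0,0],[-10.3,0,-4.31,0,0,0,0],[-11.17,0,-3.95,0,0,0,0],[-11.99,0,-3.48,0,0,0,0],[-12.75,0,-2.93,0,0,0,0],[-13.45,0,-2.3,0,0,0,0],[-14.07,0,-1.59,0,0,0,0],[-14.6,0,-0.82,0,0,0,0],[-15.05,0,0,0,0,0,0]])

```text
time: 17.05
tool_pos: [0.3678, -0.3009, 0.0619]
tool_rot: [-3.141, 0.0, 0.075]
contact_force: [5.4, 6.7, 8.8]
opening: 0.0175
grip_force: 25.0
```

Emit:
play_rows(rows=[[0,0,0,0,0,0,0],[0,0,0,0,0,0,0.5],[0,0,0,0,0,0,0.5],[0,0,0,0,0,0,0.5],[0,0,0,0,0,0,0.5],[0,0,-4,0,0,0,0.5],[0,0,-8,0,0,0,0.9],[0,0,-12,0,0,0,0.9],[0,0,-12,0,0,0,0.9],[0,0,-12,0,0,0,0.9],[0,0,-12,0,0,0,0.9]])

```text
time: 18.15
tool_pos: [0.368, -0.3009, 0.1811]
tool_rot: [-3.14, 0.001, 0.075]
contact_force: [-0.5, 0.0, -0.5]
opening: 0.0801
grip_force: 0.0
```

```bash
python3 - <<'E'
from h import *
c=cam('wrist'); P=cloud(c); s=robot.observe()
b=np.array([.4214,-.2966]);a=.075;M=np.array([[np.cos(a),-np.sin(a)],[np.sin(a),np.cos(a)]])
Q=(P[...,:2]-b)@M
for x in (-.03,0,.03,.05): print(x,[np.median(P[...,2][(abs(Q[...,0]-x)<.005)&(abs(Q[...,1]-y)<.005)]).round(3) for y in (-.05,0,.05)])
# lemon from the top view by colour
c=cam('top'); h=cv2.cvtColor(c[0],cv2.COLOR_RGB2HSV); m=cv2.inRange(h,(20,70,50),(36,255,255)); m[:120]=0
n,l,st,ce=cv2.connectedComponentsWithStats(m)
for k in range(1,n):
    if st[k,4]>100:
        v,u=np.nonzero(l==k); X=np.array([ray(c,a_,b_,.026)[:2] for a_,b_ in zip(u,v)]); e,V=np.linalg.eigh(np.cov(X.T)); print(st[k],X.mean(0),np.degrees(np.arctan2(V[1,1],V[0,1])),4*np.sqrt(e))
go(.661,.062,.14,1.13)
E
```

```text
-0.03 [np.float64(0.292), np.float64(0.296), np.float64(0.292)]
0 [np.float64(0.059), np.float64(0.059), np.float64(0.059)]
0.03 [np.float64(0.059), np.float64(0.36), np.float64(0.059)]
0.05 [np.float64(0.059), np.float64(0.059), np.float64(0.059)]
[228 136  18  23 309] [0.6640909  0.06383994] 161.83370314532215 [0.04860908 0.06481959]
go (0.661, 0.062, 0.14, 1.13) [ 31.93 -33.99   4.1 ] [-0.003  0.    -1.055] rows 9.4
```

The tray is fully down (floor at 0.059 across). Now the lemon.

Emit:
play_rows(rows=[[3,-3.2,0,0,0,0.05,1],[6.5,-6.9,0,0,0,0.1,1],[10,-10.6,0,0,0,0.15,1],[13.5,-14.3,0,0,0,0.2,1],[17,-18,0,0,0,0.25,1],[20.5,-21.7,0,0,0,0.3,1],[24,-25.4,0,0,0,0.35,1],[27.5,-29,1,0,0,0.389,1],[30.5,-32.3,2,0,0,0.389,1],[32.2,-34.2,4,0,0,0.389,1],[32.2,-34.2,4,0,0,0.389,1],[32.2,-34.2,4,0,0,0.389,1],[32.2,-34.2,4,0,0,0.389,1]])

```text
time: 19.55
tool_pos: [0.6638, 0.0626, 0.1423]
tool_rot: [3.141, 0.0, -0.315]
contact_force: [0.1, 0.4, 0.3]
opening: 0.0919
grip_force: 0.0
```

```bash
cat >> h.py <<'E'
def blob(c,lo,hi,zc,roi=None):
    h=cv2.cvtColor(c[0],cv2.COLOR_RGB2HSV); m=cv2.inRange(h,lo,hi)
    n,l,st,ce=cv2.connectedComponentsWithStats(m); k=1+st[1:,4].argmax()
    v,u=np.nonzero(l==k); X=np.array([ray(c,a,b,zc)[:2] for a,b in zip(u,v)]); e,V=np.linalg.eigh(np.cov(X.T))
    print('blob',st[k],ce[k].round(),X.mean(0).round(4),'long axis deg',np.degrees(np.arctan2(V[1,1],V[0,1])).round(1),(4*np.sqrt(e)).round(4))
E
python3 - <<'E'
from h import *
c=cam('wrist'); s=robot.observe(); print(s['tool_pos'],s['tool_rot']); save('w5.png',c[0])
blob(c,(20,90,60),(36,255,255),.026)
P=cloud(c); m=(P[...,2]>.02)&(P[...,2]<.06)&(abs(P[...,0]-.663)<.06)&(abs(P[...,1]-.063)<.055)
Q=P[m][:,:2]; print(cv2.minAreaRect((Q*1000).astype(np.float32)))
E
```

```text
[0.66398344 0.06239283 0.14284079] [ 3.14143924e+00 -6.39000805e-04 -3.15644368e-01]
blob [ 227  145   59   77 3274] [256. 184.] [0.6628 0.0642] long axis deg 162.7 [0.0514 0.0672]
((663.2836303710938, 64.83615112304688), (56.26243209838867, 56.05177307128906), 25.852096557617188)
```

View pics/w5.png

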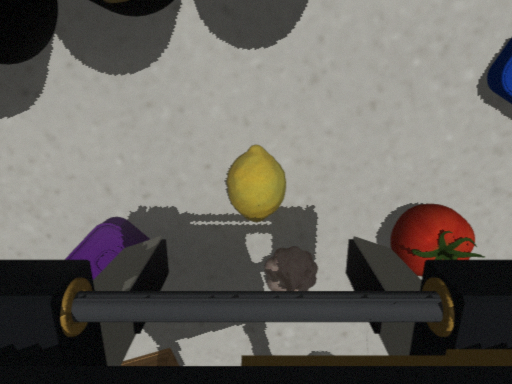

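The lemon at (256,184) is centred and aligned with the tool. I'll descend and grip softly.

Emit:
play_rows(rows=[[-0.2,-0.1,4,0,0,0,1],[-0.2,-0.1,8,0,0,0,1],[-0.2,-0.1,12,0,0,0,1],[-0.2,-0.1,14,0,0,0,1],[-0.2,-0.1,15.7,0,0,0,1],[-0.2,-0.1,15.7,0,0,0,1],[-0.2,-0.1,15.7,0,0,0,0],[-0.2,-0.1,15.7,0,0,0,0],[-0.2,-0.1,15.7,0,0,0,0],[-0.2,-0.1,15.7,0,0,0,0],[-0.2,-0.1,15.7,0,0,0,0],[-0.2,-0.1,15.7,0,0,0,0],[-0.2,-0.1,15.7,0,0,0,0],[-0.2,-0.1,12,0,0,0,0],[-0.2,-0.1,8,0,0,0,0],[-0.2,-0.1,4,0,0,0,0],[-0.2,-0.1,0,0,0,0,0],[-0.2,-0.1,-2,0,0,0,0],[-0.2,-0.1,-2,0,0,0,0],[-0.2,-0.1,-2,0,0,0,0]], squeeze=20)

```text
time: 21.6
tool_pos: [0.662, 0.0654, 0.1611]
tool_rot: [3.141, 0.001, -0.314]
contact_force: [-0.5, 0.2, -1.3]
opening: 0.0503
grip_force: 20.0
```

```bash
python3 - <<'E'
from h import *
go(.438,-.2954,.16,.075)
E
```

```text
go (0.438, -0.2954, 0.16, 0.075) [-10.16  41.23   0.13] [ 0.     0.001 -0.389] rows 8.5
```

Emit:
play_rows(rows=[[-0.7,3,0,0,0,-0.04,0],[-1.7,7,0,0,0,-0.09,0],[-2.8,11.4,0,0,0,-0.13,0],[-3.9,15.8,0,0,0,-0.17,0],[-5,20.2,0,0,0,-0.22,0],[-6.1,24.6,0,0,0,-0.26,0],[-7.2,29,0,0,0,-0.3,0],[-8.3,33.4,0,0,0,-0.35,0],[-9.3,37.5,0,0,0,-0.389,0],[-10,40,0,0,0,-0.389,0],[-10.2,41.2,0,0,0,-0.389,0],[-10.2,41.2,2,0,0,-0.389,0],[-10.2,41.2,5,0,0,-0.389,0],[-10.2,41.2,7.5,0,0,-0.389,0],[-10.2,41.2,9.5,0,0,-0.389,0],[-10.2,41.2,10.8,0,0,-0.389,0],[-10.2,41.2,11.5,0,0,-0.389,0],[-10.2,41.2,11.5,0,0,-0.389,0],[-10.2,41.2,11.5,0,0,-0.389,0],[-10.2,41.2,11.5,0,0,-0.389,0]])

```text
time: 23.6
tool_pos: [0.4387, -0.2953, 0.0479]
tool_rot: [3.141, -0.001, 0.075]
contact_force: [-0.1, -0.3, -1.1]
opening: 0.0504
grip_force: 20.0
```

Emit:
play_rows(rows=[[0,0,0.3,0,0,0,0],[0,0,0.4,0,0,0,0],[0,0,0.4,0,0,0,0],[0,0,0.4,0,0,0,0.62],[0,0,0.4,0,0,0,0.7],[0,0,0.4,0,0,0,0.8],[0,0,0.4,0,0,0,0.9],[0,0,0.4,0,0,0,0.9],[0,0,-2,0,0,0,0.9],[0,0,-6,0,0,0,0.9],[0,0,-10,0,0,0,0.9],[0,0,-12,0,0,0,0.9],[0,0,-12,0,0,0,0.9],[0,0,-12,0,0,0,0.9]])

```text
time: 25.0
tool_pos: [0.438, -0.2949, 0.1669]
tool_rot: [3.142, 0.0, 0.075]
contact_force: [-0.1, -0.1, -0.3]
opening: 0.0829
grip_force: 0.0
```

```bash
python3 - <<'E'
from h import *
c=cam('wrist'); blob(c,(20,90,60),(36,255,255),.084)
c=cam('top'); P=cloud(c)
m=(abs(P[...,0]-.567)<.045)&(abs(P[...,1]-.058)<.045)&(P[...,2]>.012)&(P[...,2]<.08); Q=P[m]
print('garlic',cv2.minAreaRect((Q[:,:2]*1000).astype(np.float32)),Q.mean(0))
go(.567,.058,.14,.785)
E
```

```text
blob [ 224  149   66   86 4076] [256. 193.] [ 0.4389 -0.294 ] long axis deg -174.6 [0.0514 0.0674]
garlic ((566.4932861328125, 58.59061813354492), (50.1386833190918, 48.30461120605469), 81.7909927368164) [0.56525656 0.05776291 0.03501807]
go (0.567, 0.058, 0.14, 0.785) [ 15.55 -34.18   2.61] [-0.003  0.001 -0.71 ] rows 7.5
```

The lemon is in the tray at (0.439,-0.294). Next, the garlic.

Emit:
play_rows(rows=[[1.3,-2.8,0,0,0,-0.07,1],[3.2,-7,0,0,0,-0.16,1],[5.2,-11.4,0,0,0,-0.25,1],[7.2,-15.8,0,0,0,-0.34,1],[9.2,-20.2,0,0,0,-0.43,1],[11.2,-24.6,0,0,0,-0.52,1],[13.2,-29,0.8,0,0,-0.61,1],[15,-33,1.6,0,0,-0.71,1],[15.5,-34.2,2.6,0,0,-0.71,1],[15.5,-34.2,2.6,0,0,-0.71,1],[15.5,-34.2,2.6,0,0,-0.71,1],[15.5,-34.2,2.6,0,0,-0.71,1]])

```text
time: 26.3
tool_pos: [0.567, 0.0559, 0.1413]
tool_rot: [3.141, 0.001, 0.782]
contact_force: [-0.3, 0.2, -0.1]
opening: 0.0918
grip_force: 0.0
```

```bash
python3 - <<'E'
from h import *
c=cam('wrist'); s=robot.observe(); print(s['tool_pos'],s['tool_rot']); save('w6.png',c[0])
P=cloud(c); m=(abs(P[...,0]-.567)<.045)&(abs(P[...,1]-.058)<.045)&(P[...,2]>.015)&(P[...,2]<.06); Q=P[m]
print(cv2.minAreaRect((Q[:,:2]*1000).astype(np.float32)),cv2.minEnclosingCircle((Q[:,:2]*1000).astype(np.float32)))
q=Q[Q[:,2]>.045]; print('top',q.mean(0),len(q)); go(.567,.058,-.018,.785)
E
```

```text
[0.56716219 0.05583471 0.14154558] [3.14107182e+00 6.64347065e-05 7.82162004e-01]
((566.1402587890625, 60.37721252441406), (51.07352066040039, 50.980342864990234), 81.56134033203125) ((566.4971923828125, 61.035804748535156), 26.771984100341797)
top [0.56680482 0.06146548 0.04827333] 168
go (0.567, 0.058, -0.018, 0.785) [ 0.14 -0.17 15.95] [ 0.001  0.    -0.003] rows 3.2
```

View pics/w6.png

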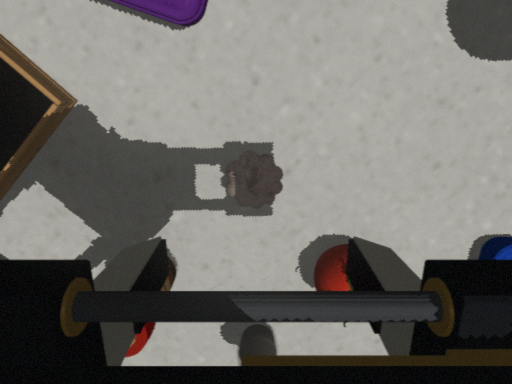

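The garlic is at (254,180), centre about (0.5665,0.060), and the tomato and jar are clear of the fingers. I'll grip it and lift.

Emit:
play_rows(rows=[[0.2,-0.3,4,0,0,0,1],[0.2,-0.3,8,0,0,0,1],[0.2,-0.3,12,0,0,0,1],[0.2,-0.3,14,0,0,0,1],[0.2,-0.3,15.8,0,0,0,1],[0.2,-0.3,15.8,0,0,0,1],[0.2,-0.3,15.8,0,0,0,0],[0.2,-0.3,15.8,0,0,0,0],[0.2,-0.3,15.8,0,0,0,0],[0.2,-0.3,15.8,0,0,0,0],[0.2,-0.3,15.8,0,0,0,0],[0.2,-0.3,15.8,0,0,0,0],[0.2,-0.3,15.8,0,0,0,0],[0.2,-0.3,12,0,0,0,0],[0.2,-0.3,8,0,0,0,0],[0.2,-0.3,4,0,0,0,0],[0.2,-0.3,1,0,0,0,0],[0.2,-0.3,1,0,0,0,0],[0.2,-0.3,1,0,0,0,0]], squeeze=15)

```text
time: 28.25
tool_pos: [0.5665, 0.0611, 0.1315]
tool_rot: [3.141, -0.001, 0.785]
contact_force: [-0.2, 0.3, -0.5]
opening: 0.0496
grip_force: 15.0
```

```bash
python3 - <<'E'
from h import *
c=cam('top'); P=cloud(c)
m=(P[...,0]>.33)&(P[...,0]<.52)&(P[...,1]>.18)&(P[...,1]<.42)&(P[...,2]>.02)&(P[...,2]<.04); r=cv2.minAreaRect((P[m][:,:2]*1000).astype(np.float32)); print(r)
a=np.radians(r[2]); cx,cy=np.array(r[0])/1000
print('cork',cx-.046*np.sin(a),cy+.046*np.cos(a),'black',cx+.046*np.sin(a),cy-.046*np.cos(a))
go(cx-.046*np.sin(a),cy+.046*np.cos(a),.12,np.pi/2+a)
E
```

```text
((437.6821594238281, 316.906494140625), (130.0265350341797, 179.98928833007812), 1.1081430912017822)
cork 0.4367925405945736 0.36289789092674835 black 0.4385717782530826 0.27091509735450164
go (np.float64(0.4367925405945736), np.float64(0.36289789092674835), 0.12, np.float64(1.59)) [ 12.2  -30.47   1.05] [-0.001  0.001 -0.805] rows 6.6
```

Emit:
play_rows(rows=[[1,-2.6,0,0,0,-0.08,0],[2.5,-6.5,0,0,0,-0.19,0],[4.2,-10.7,0,0,0,-0.3,0],[5.9,-15,0,0,0,-0.41,0],[7.6,-19.3,0,0,0,-0.52,0],[9.3,-23.6,0,0,0,-0.63,0],[10.8,-27.6,0,0,0,-0.74,0],[11.8,-30.2,0,0,0,-0.805,0],[11.8,-30.2,3,0,0,-0.805,0],[11.8,-30.2,6,0,0,-0.805,0],[11.8,-30.2,9,0,0,-0.805,0],[11.8,-30.2,11,0,0,-0.805,0],[11.8,-30.2,12,0,0,-0.805,0],[11.8,-30.2,12,0,0,-0.805,0],[11.8,-30.2,12,0,0,-0.805,0]])

```text
time: 29.8
tool_pos: [0.4368, 0.3582, 0.0113]
tool_rot: [-3.142, 0.0, 1.59]
contact_force: [-0.4, 0.9, -0.2]
opening: 0.0496
grip_force: 15.0
```

```bash
python3 - <<'E'
from h import *
s=robot.observe(); print(s['tool_pos'],s['tool_rot'])
go(.437,.358,-.009,1.59)
c=cam('wrist'); save('w7.png',c[0])
E
```

```text
[0.43676486 0.35818376 0.01128377] [-3.14155538e+00  1.11412247e-04  1.58967491e+00]
go (0.437, 0.358, -0.009, 1.59) [-0.02  0.02  2.03] [-0.  0. -0.] rows 0.4
```

View pics/w7.png

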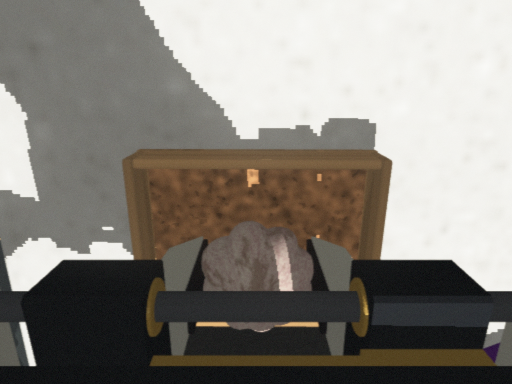

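The garlic (258,275) hangs centred in the cork cell. I'll set it down.

Emit:
play_rows(rows=[[0,0,1,0,0,0,0],[0,0,1.7,0,0,0,0],[0,0,2.1,0,0,0,0],[0,0,2.1,0,0,0,0],[0,0,2.1,0,0,0,0.62],[0,0,2.1,0,0,0,0.7],[0,0,2.1,0,0,0,0.75],[0,0,2.1,0,0,0,0.75],[0,0,0,0,0,0,0.75],[0,0,-4,0,0,0,0.75],[0,0,-9,0,0,0,1],[0,0,-13,0,0,0,1],[0,0,-13,0,0,0,1],[0,0,-13,0,0,0,1]])

```text
time: 31.25
tool_pos: [0.4369, 0.3583, 0.142]
tool_rot: [3.14, -0.001, 1.59]
contact_force: [-0.2, 0.4, -0.4]
opening: 0.0912
grip_force: 0.0
```

```bash
python3 - <<'E'
from h import *
c=cam('wrist'); P=cloud(c); m=(abs(P[...,0]-.437)<.055)&(abs(P[...,1]-.358)<.04)&(P[...,2]>.02)&(P[...,2]<.075)&(c[1]>0); Q=P[m]
print('garlic',cv2.minAreaRect((Q[:,:2]*1000).astype(np.float32)),Q[:,2].max())
c=cam('top'); P=cloud(c)
m=(abs(P[...,0]-.43)<.045)&(abs(P[...,1]-.061)<.045)&(P[...,2]>.095); Q=P[m]
print('jar',m.sum(),cv2.minEnclosingCircle((Q[:,:2]*1000).astype(np.float32)),Q.mean(0))
go(.428,.061,.15,1.57)
E
```

```text
garlic ((435.97705078125, 357.50250244140625), (50.913211822509766, 50.96866226196289), 36.96590042114258) 0.06197875012552967
jar 236 ((427.10693359375, 62.295257568359375), 22.393844604492188) [0.42752371 0.0616671  0.10564962]
go (0.428, 0.061, 0.15, 1.57) [-29.65  -1.34  -0.97] [-0.002  0.001  0.02 ] rows 5.9
```

Emit:
play_rows(rows=[[-3,-0.1,-1,0,0,0,1],[-7.5,-0.4,-1,0,0,0,1],[-12,-0.6,-1,0,0,0,1],[-16.5,-0.8,-1,0,0,0,1],[-21,-1,-1,0,0,0,1],[-25.5,-1.2,-1,0,0,0,1],[-28.5,-1.3,-1,0,0,0,1],[-29.6,-1.4,-1,0,0,0,1],[-29.6,-1.4,-1,0,0,0,1],[-29.6,-1.4,-1,0,0,0,1]])

```text
time: 32.35
tool_pos: [0.428, 0.0627, 0.1506]
tool_rot: [-3.14, -0.001, 1.59]
contact_force: [0.6, 0.8, -0.4]
opening: 0.0917
grip_force: 0.0
```

```bash
python3 - <<'E'
from h import *
c=cam('wrist'); s=robot.observe(); print(s['tool_pos'],s['tool_rot']); save('w8.png',c[0])
P=cloud(c); m=(abs(P[...,0]-.428)<.045)&(abs(P[...,1]-.061)<.045)&(P[...,2]>.098)&(P[...,2]<.115); Q=P[m]
print(cv2.minEnclosingCircle((Q[:,:2]*1000).astype(np.float32)),Q.mean(0)); go(.428,.0615,.054,1.59)
E
```

```text
[0.42803742 0.06300285 0.15074587] [-3.14067329e+00 -4.15073949e-04  1.59062389e+00]
((426.401611328125, 64.4187240600586), 22.19965934753418) [0.42641061 0.06577985 0.10702696]
go (0.428, 0.0615, 0.054, 1.59) [-0.15  0.    9.67] [-0.001 -0.     0.001] rows 1.9
```

View pics/w8.png

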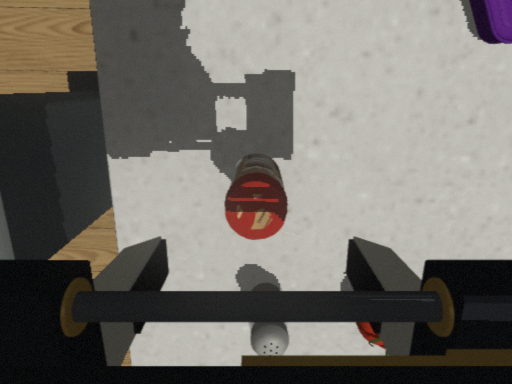

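The jar cap at (256,208) is centred, about (0.427,0.063). I'll grip the cap and lift.

Emit:
play_rows(rows=[[0,-0.1,4,0,0,0,1],[0,-0.1,8,0,0,0,1],[0,-0.1,9.7,0,0,0,1],[0,-0.1,9.7,0,0,0,1],[0,-0.1,9.7,0,0,0,0],[0,-0.1,9.7,0,0,0,0],[0,-0.1,9.7,0,0,0,0],[0,-0.1,9.7,0,0,0,0],[0,-0.1,9.7,0,0,0,0],[0,-0.1,9.7,0,0,0,0],[0,-0.1,9.7,0,0,0,0],[0,-0.1,9.7,0,0,0,0],[0,-0.1,9.7,0,0,0,0],[0,-0.1,8,0,0,0,0],[0,-0.1,4,0,0,0,0],[0,-0.1,1,0,0,0,0],[0,-0.1,1,0,0,0,0],[0,-0.1,1,0,0,0,0]], squeeze=25)

```text
time: 34.2
tool_pos: [0.4271, 0.0619, 0.1411]
tool_rot: [3.141, 0.0, 1.59]
contact_force: [-0.3, 0.2, -1.6]
opening: 0.0438
grip_force: 25.0
```

```bash
python3 - <<'E'
from h import *
go(.439,.265,.14,1.59)
E
```

```text
go (0.439, 0.265, 0.14, 1.59) [20.28  1.58  0.11] [ 0.001  0.    -0.   ] rows 4.1
```

Emit:
play_rows(rows=[[2.5,0.2,0,0,0,0,0],[6,0.5,0,0,0,0,0],[10,0.8,0,0,0,0,0],[14,1.1,0,0,0,0,0],[17.5,1.4,0,0,0,0,0],[20.2,1.6,0,0,0,0,0],[20.2,1.6,0,0,0,0,0],[20.2,1.6,3,0,0,0,0],[20.2,1.6,5.5,0,0,0,0],[20.2,1.6,7,0,0,0,0],[20.2,1.6,7.7,0,0,0,0],[20.2,1.6,7.9,0,0,0,0],[20.2,1.6,7.9,0,0,0,0]])

```text
time: 35.5
tool_pos: [0.4389, 0.2635, 0.0617]
tool_rot: [-3.14, 0.001, 1.589]
contact_force: [1.5, -0.1, -1.9]
opening: 0.0441
grip_force: 25.0
```

Emit:
play_rows(rows=[[0,0,0.1,0,0,0,0],[0,0,0.1,0,0,0,0],[0,0,0.1,0,0,0,0.55],[0,0,0.1,0,0,0,0.65],[0,0,0.1,0,0,0,0.8],[0,0,0.1,0,0,0,0.9],[0,0,0.1,0,0,0,0.9],[0,0,-2,0,0,0,0.9],[0,0,-6,0,0,0,0.9],[0,0,-11,0,0,0,0.9],[-10,0,-13,0,0,0,0.9],[-20,0,-13,0,0,0,0.9],[-20,0,-13,0,0,0,0.9],[-20,0,-13,0,0,0,0.9],[-20,0,-13,0,0,0,0.9],[-20,0,-13,0,0,0,0.9],[-20,0,-13,0,0,0,0.9]])

```text
time: 37.2
tool_pos: [0.4431, 0.065, 0.1921]
tool_rot: [-3.141, -0.0, 1.59]
contact_force: [0.3, 0.6, -0.2]
opening: 0.0826
grip_force: 0.0
```

```bash
python3 - <<'E'
from h import *
a=cam('top'); b=cam('scene'); P=cloud(a)
print('jar top',[ (q.mean(0).round(4),len(q)) for q in [P[(abs(P[...,0]-.439)<.05)&(abs(P[...,1]-.265)<.045)&(P[...,2]>.1)&(P[...,2]<.13)]]])
save('fin.png',cv2.resize(np.hstack([a[0][90:300,90:430],b[0][90:300,110:400]]),None,fx=1.25,fy=1.25))
E
```

```text
jar top [(array([0.439 , 0.2622, 0.1127]), 253)]
```

View pics/fin.png

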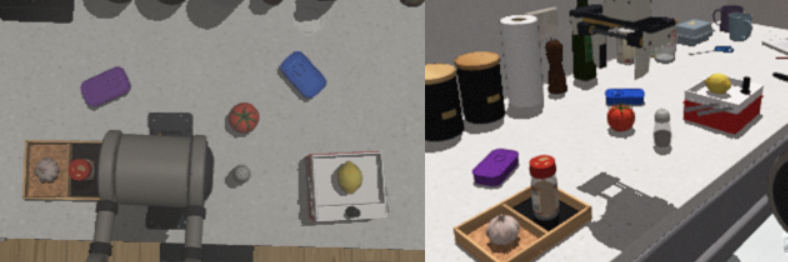

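The final picture shows the garlic (45,170) on cork, the jar upright (543,190) on black, the lemon (350,178) in the closed tray, and the tomato and salt unmoved.

```bash
python3 -c "
from cell import robot
print(robot.hand_in())"
```

```text
the job is handed in; nothing more can be done
None
```

Both kits are made up and the job is handed in at about 37 s: the tin is in the fish box under the fully lowered tray with the lemon in it, the garlic is in the cork cell, the jar stands upright in the black cell, and the tomato and salt were not touched.

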